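# Prop the lid of the parts bin on its stay

### The arm

A 6-joint arm with a two-finger parallel gripper is mounted at the origin on the work surface; the furniture and walls round the work are solid. World frame = base frame: x ahead of the robot, y to its left, z up, the work surface at z = 0. Lengths are in m, angles in rad, forces in N, time in s.
With the tool pointing down it reaches from about 0.325 to 0.775 m from the base axis. Payload 5.5 kg.
Tool frame: the origin (TCP) lies midway between the tips of the shut fingers; the grasp point (between the pads) lies 19 mm behind it; x points along the fingers, z is the direction in which the jaws open and shut, and the axes are right-handed (so a half turn about x gives the same grasp; the last joint's range is limited). The gripper opens to 85 mm and grips with 20 to 120 N. Pads are 22 mm wide; open, the fingers measure 114 mm over their backs; the gripper's body (76 mm by 85 mm) begins 54 mm behind the grasp point. The pads swing forward as they close: fully open they stand 13 mm farther back than shut.
Start: joints at [-1.383, 0.091, 1.231, -0, 1.82, -0.057], TCP at [0.145, -0.582, 0.231] pointing down, gripper open.
Joint ranges: [-2.87, 2.87], [-0.86, 2.18], [0.17, 2.46], [-1.51, 4.65], [0.06, 2.69], [-2.65, 2.65]. Speed limits (rad/s): [2.57, 2.57, 3.01, 3.14, 3.14, 3.14].

### API

Orientations are given as a unit quaternion [w, x, y, z].
In Python, from workcell import sense, optics, ticket gives the robot as it stands.
- The arm moves only by the tool arm_command, never from a script. Its argument "series" is a list that holds one entry, the list of rows, each a list of 4 numbers: the shift along the tool's x, y, z in cm, then the turn about the tool's x in rad. In form: [[[x, y, z, yaw], ...]]. A call has 1 to 12 rows; each row is the pose to reach, as a shift and turn from the pose commanded when the call began, along the tool's axes at that moment; what a row does not reach only later rows make up. A row lasts 1/12 s, in which the tool goes at most 41.7 mm and 7.16 degrees, less where a joint would pass 70% of its speed; a pose out of reach is approached as far as the arm can. A call with a gripper value outside its range is refused whole. "jaw" is the opening, from 0 (shut) to 1 (fully open), set as the call begins (left out, the last holds). The fingers move at their own pace and stop on an object; the grip force is fixed at half the most. Time passes only in rows, so rows that repeat a pose let the fingers close. It gives the time, the measured TCP pose, the force and the opening at its end, in the units of the state.
- sense(): the state, without advancing time (a new reading comes with each control period).
- optics.camera(name): name is "scene" or "side" or "wrist"; returns a dict with "pixels" (400x640x3 uint8, blue, green, red), "K" (3x3 intrinsics, pixels), "xyz" and "orientation" of the camera in the world. Camera axes: x right, y up, looking along -z (the intrinsics and any distortion apply to the point x, -y, -z); pixel columns grow to the right and rows downward; lengths in m; the calibration is good to about 2 mm. A picture is of the moment at which its call begins. There is no depth.
- ticket.job_done(): hands the job in, once; it reports no verdict.
The state is a dict: "t": time; "joint_positions": joint angles; "joint_velocities": joint speeds; "effort": joint torques, N m; "eef_pos": TCP position; "tcp_rot": TCP orientation; "contact_force": force on the tool from outside, world axes, zero at the start; "torque": the same for the moment, N m; "opening": finger opening in m.
Only numpy, scipy, OpenCV 4.12 (cv2) and the standard library are available. Lean on these libraries where they do the work, as an engineer would, in place of code of your own. Each camera call takes 0.05 s, during which the arm holds its last target.

### The job

Get the small lidded parts bin ready for reaching in with one hand: lift its lid right back, swing the bin's side stay all the way up to its stop, then bring the lid forward again and let it down gently so that it comes to rest propped on the stay. Do not let the lid drop, and leave the things lying round the bin where they are.

Things in the scene. Friction and masses are not known exactly. Their poses are not given: they have to be found in the camera images.
- bin: Grey sheet-steel parts bin, fixed to the bench, 105 mm front to back, 150 mm wide, 150 mm tall (rim at z = 150 mm). Origin: centre of its underside. x points from its front to its hinged rear, y to its left, z up; its front roughly faces the robot. A few castings lie inside.
- lid_hinge (a point): Middle of the lid's hinge line, on the top rear edge of the bin (52.5 mm behind the bin's origin, 150 mm up). The hinge line runs along the bin's y axis.
- lid (a joint): Lid angle in rad: 0 shut (flat), grows as the front edge rises and swings back; 1.70 is fully back on its stop. The lid (0.3 to 0.45 kg, 107 mm hinge to front edge, 154 mm wide, 6 mm thick) turns freely: let go, it falls forward from below about 1.3 and stays back on its stop from above about 1.6. Propped with the raised stay's pin in its catch it rests at about 1.08.
- lid_handle (a point): Middle of the lid's handle: a round steel bar 12 mm thick, 90 mm long, along the bin's y axis, standing on two posts with its centre line 45 mm above the lid's top face (with the lid shut: 95 mm in front of the hinge line and 51 mm above it). It can turn between fingertips that pinch it across. It moves with the lid.
- stay (a joint): Stay angle in rad: 0 when it lies level to the rear along the bin's left side, grows as its free end swings up and forward; 1.168 is fully up against its stop. A slightly stiff pivot (0.09 Nm) keeps it where it is left.
- stay_pivot (a point): Point on the stay's pivot axis (which runs along the bin's y axis): 42.5 mm in front of the bin's origin, 115 mm up, 148 mm to the left, level with the grip point of the pin.
- stay_pin (a point): Grip point of the stay, a dark steel flat bar standing 22 mm off the bin's left side: on the round pin at its free end, 12 mm thick, that runs along the bin's y axis and sticks out to the left, up to 90 mm off the bin's side wall (this point: 73 mm off it), ending in an 18 mm disc. The pin's axis is 113.5 mm from the pivot axis; it can turn between fingertips that pinch it across.
- sanding_block: Green sanding block, 55x100x28 mm, a bystander on the mat in front of the bin; origin under its middle.
- tape_roll: Masking tape roll lying flat, 86 mm across, 24 mm high, a bystander to the right of the bin; origin under its middle.
- lid_catch (a point): Catch on the lid's left edge, 85 mm from the hinge: a steel tab reaching 17 mm out from the bin's side wall, with a stop and a lip under it that form a notch 18 mm wide. It comes down over the inner end of the raised stay's pin. The point is where the pin's axis lies when seated (12 mm under the lid's underside). Moves with the lid.
- plug_gauge: Plug gauge (short round bar with two thick ends), 25x90x25 mm, lying to the right of the bin, a bystander; origin under its middle.

How it is judged:
By the outcome, as a careful person would: the job done as asked, in the order asked, and still so for the second after the job is handed in, with the robot touching nothing.
It also fails if it takes over 54 s, if anything falls off the work surface, if the arm or the gripper's body presses on something with over 40 N, if the wrist force passes 120 N, or if a joint passes its speed limit or range.

## Working session

There is one attempt and no reset: what is moved stays moved. The work goes in short steps, Python scripts to look and compute and a tool call to move; the robot and the scene stay as the last step left them, time stands still between calls to the robot, and variables do not carry over. Pictures are saved under pics/ and viewed, and the job is handed in when it is done.

Besides the shell and the picture viewer there is one more tool, called after ">>>" as name([rows], argument=value, ...), one row to a line, values as JSON. arm_command: Moves the arm, as the interface text tells. Its arguments: {"type":"object","properties":{"series":{"type":"array"},"jaw":{"type":"number"}},"required":["series"]}

```bash
ls; mkdir -p pics; python3 - <<'E'
from workcell import sense, optics, ticket
import cv2
s=sense();print(s)
for n in ("scene","side","wrist"):
    c=optics.camera(n);cv2.imwrite(f"pics/{n}0.png",c["pixels"]);print(n,c["K"],c["xyz"],c["orientation"],[k for k in c])
E
```

```text
pics
{'t': 0.0, 'joint_positions': array([-1.38269892e+00,  9.18373855e-02,  1.23193780e+00,  6.87444531e-06,
        1.81982616e+00, -5.66808403e-02]), 'joint_velocities': array([-0.00059788,  0.00128769,  0.00130683,  0.00129377,  0.0023236 ,
       -0.00130859]), 'effort': array([-1.75990095e-03, -4.58735919e+01, -4.18033934e+01, -1.33219205e-04,
        1.16402423e-02, -3.11730469e-05]), 'eef_pos': array([ 0.14535854, -0.58180805,  0.23013444]), 'tcp_rot': array([ 0.55676938,  0.43568719,  0.5578344 , -0.43474742]), 'contact_force': array([-0.27152194,  0.32564312, -0.25130386]), 'torque': array([ 0.03811556, -0.00541317,  0.03575682]), 'opening': 0.0854539769185889}
scene [[421.75894793   0.         318.9534808 ]
 [  0.         421.75894793 202.8887238 ]
 [  0.           0.           1.        ]] [ 1.09464531 -0.56379858  1.04854171] [0.82176946 0.2606256  0.159954   0.48081594] ['pixels', 'K', 'xyz', 'orientation']
side [[409.7242129    0.         324.83382243]
 [  0.         409.7242129  196.5511596 ]
 [  0.           0.           1.        ]] [ 0.45345807 -1.02657671  0.88410329] [ 0.9187897   0.39240674 -0.01225022 -0.04113836] ['pixels', 'K', 'xyz', 'orientation']
wrist [[328.85601239   0.         316.5498691 ]
 [  0.         328.85601239 194.93850863]
 [  0.           0.           1.        ]] [ 0.21316986 -0.56467625  0.37364298] [ 0.78090747 -0.10850017  0.08612342 -0.60909276] ['pixels', 'K', 'xyz', 'orientation']
```

View pics/scene0.png

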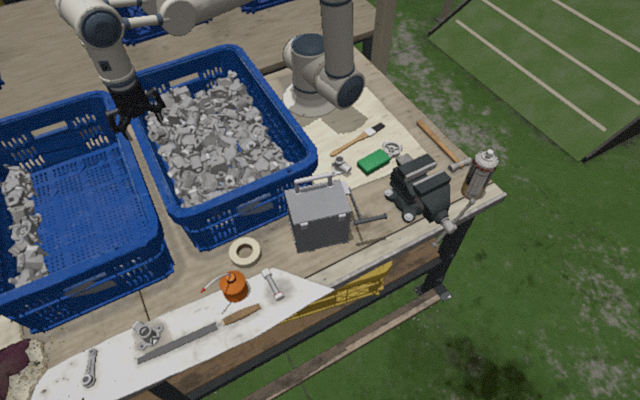

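View pics/side0.png

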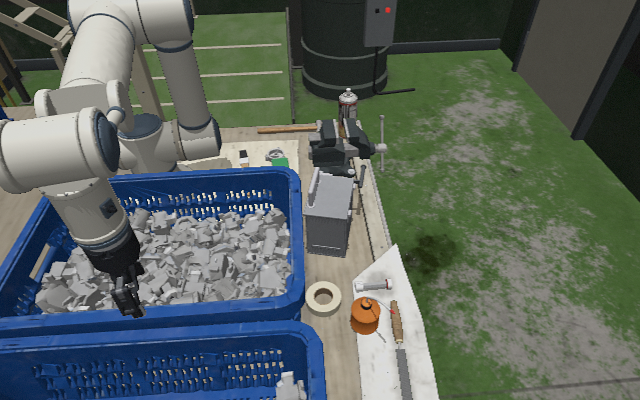

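View pics/wrist0.png

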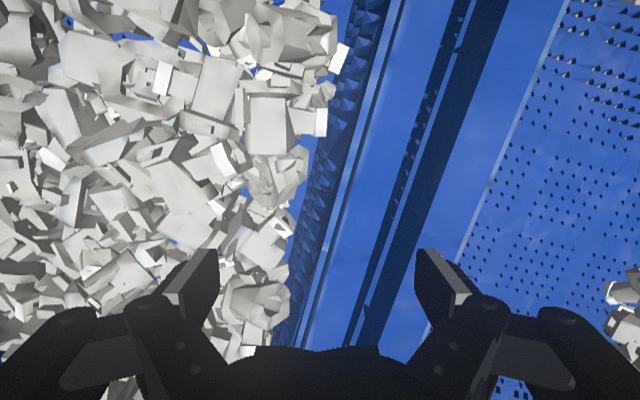

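```bash
cat > h.py <<'E'
import numpy as np, cv2
from scipy.spatial.transform import Rotation as R
def rot(q): return R.from_quat([q[1],q[2],q[3],q[0]]).as_matrix()
def proj(c,P):
    P=np.atleast_2d(P); p=(P-c["xyz"])@rot(c["orientation"]); q=p*[1,-1,-1]
    uv=q@c["K"].T; return uv[:,:2]/uv[:,2:]
def ray(c,uv):
    d=np.linalg.inv(c["K"])@[uv[0],uv[1],1.]; d=d*[1,-1,-1]; d=rot(c["orientation"])@d
    return np.array(c["xyz"]),d/np.linalg.norm(d)
def onz(c,uv,z):
    o,d=ray(c,uv); return o+d*(z-o[2])/d[2]
def tri(rs):
    A=0;b=0
    for o,d in rs:
        M=np.eye(3)-np.outer(d,d); A=A+M; b=b+M@o
    return np.linalg.solve(A,b)
def crop(img,x0,y0,x1,y1,f,fn): cv2.imwrite(fn,cv2.resize(img[y0:y1,x0:x1],None,fx=f,fy=f,interpolation=cv2.INTER_CUBIC))
E
python3 - <<'E'
from workcell import *
from workcell import optics
from h import *
import pickle
cs={n:optics.camera(n) for n in("scene","side")}
pickle.dump(cs,open("c0.pkl","wb"))
crop(cs["scene"]["pixels"],270,130,470,270,4,"pics/sc1.png")
crop(cs["side"]["pixels"],260,130,400,270,4,"pics/si1.png")
E
```

```text
(no output)
```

View pics/sc1.png

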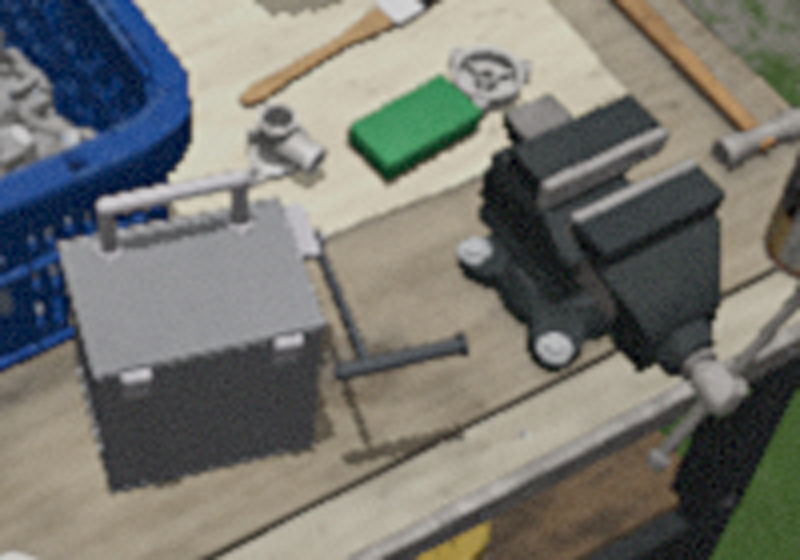

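View pics/si1.png

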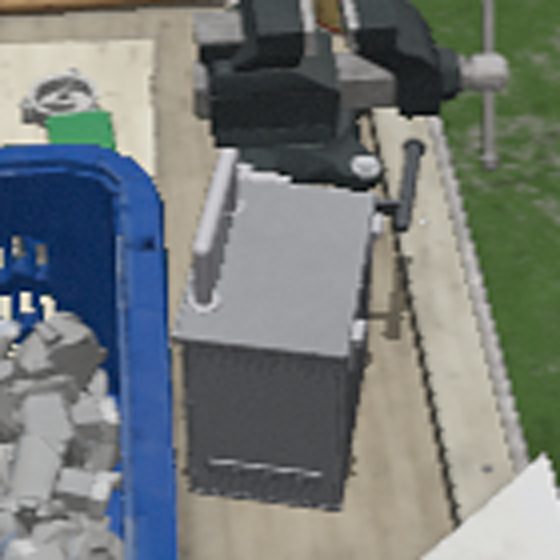

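```bash
python3 - <<'E'
from h import *
import pickle
cs=pickle.load(open("c0.pkl","rb")); a,b=cs["scene"],cs["side"]
S=lambda x,y:(270+x/4-.4,130+y/4-.4)
D=lambda x,y:(260+x/4-.4,130+y/4-.4)
# lid corners in bin frame
L={"RL":((325,322),(375,195)),"RR":((95,378),(350,357)),"FR":((60,240),(178,335)),"FL":((280,200),(240,168))}
loc={"RL":(52.5,77),"RR":(52.5,-77),"FR":(-54.5,-77),"FL":(-54.5,77)}
A=[];B=[]
for k,(s,d) in L.items():
    p=onz(a,S(*s),.156);q=onz(b,D(*d),.156);print(k,p[:2],q[:2],tri([ray(a,S(*s)),ray(b,D(*d))]))
    for w in(p,q): A.append(np.array(loc[k])/1000);B.append(w[:2])
A=np.array(A);B=np.array(B)
ca,cb=A.mean(0),B.mean(0);H=(A-ca).T@(B-cb)
th=np.arctan2(H[0,1]-H[1,0],H[0,0]+H[1,1]);c,s=np.cos(th),np.sin(th);Rm=np.array([[c,-s],[s,c]])
t=cb-Rm@ca;print("bin",t,th,np.degrees(th)); print((B-(A@Rm.T+t))*1000)
for nm,s,d in(("hR",(105,208),(202,247)),("hL",(283,172),(233,155)),("pin in",(340,370),(400,226)),("pin out",(462,344),(414,148))):
    P=tri([ray(a,S(*s)),ray(b,D(*d))]);print(nm,P,"bin:",Rm.T@(P[:2]-t))
for nm,x in(("pin",(.071,.148)),("pinup",(.002,.148)),("handle",(-.0425,0)),("hback",(.1153,0))):
    w=Rm@x+t;print(nm,w,np.hypot(*w))
E
```

```text
RL [ 0.59126919 -0.20224558] [ 0.59356824 -0.20541731] [ 0.59279338 -0.20364067  0.15617714]
RR [ 0.55637237 -0.35030137] [ 0.55830953 -0.35182276] [ 0.55768219 -0.35124428  0.15662483]
FR [ 0.44752368 -0.32084379] [ 0.45514851 -0.32341929] [ 0.45348823 -0.32419696  0.16027335]
FL [ 0.49073206 -0.17604508] [ 0.50527222 -0.16866727] [ 0.50315837 -0.18442165  0.17152564]
bin [ 0.52573654 -0.26261813] -0.27632428095682404 -15.832215075813203
[[-5.98298336  0.61667843]
 [-3.68393616 -2.55505578]
 [ 1.13466949  0.71885959]
 [ 3.07182392 -0.80253536]
 [-4.77309352  0.98456167]
 [ 2.85172942 -1.5909328 ]
 [-3.57918083 -2.37469241]
 [10.96097103  5.00311667]]
hR [ 0.47331298 -0.29726776  0.20405187] bin: [-0.0409817  -0.04763745]
hL [ 0.49647484 -0.17965793  0.18406273] bin: [-0.05078496  0.07182987]
pin in [ 0.61177452 -0.20196938  0.12443304] bin: [0.06622785 0.08182101]
pin out [ 0.63412373 -0.12156231  0.1254545 ] bin: [0.06579248 0.16527515]
pin [ 0.63442068 -0.13960285] 0.6495987614784211
pinup [ 0.56803821 -0.12077818] 0.5807364093982875
handle [ 0.48484879 -0.25102322] 0.5459771107204501
hback [ 0.6366626  -0.29407441] 0.7012981051386431
```

```bash
cat >> h.py <<'E'
from workcell import sense
def plan(target,thz=None,s=None):
    """target TCP world; thz world heading for tool z (mod pi). returns shift cm, yaw"""
    s=s or sense(); T=rot(s["tcp_rot"]); d=T.T@(np.array(target)-s["eef_pos"])*100
    yaw=0
    if thz is not None:
        h=np.arctan2(T[1,2],T[0,2])
        # tool x is down: turn +about x => heading decreases
        yaw=-(thz-h); yaw=(yaw+np.pi/2)%np.pi-np.pi/2
    return np.round(d,2),round(yaw,3)
E
python3 - <<'E'
from h import *
s=sense();T=rot(s["tcp_rot"]);print(T.round(3))
import pickle
c=pickle.load(open("c0.pkl","rb"))
from workcell import optics
w=optics.camera("wrist"); Rw=rot(w["orientation"]); print((T.T@Rw).round(3), T.T@(w["xyz"]-s["eef_pos"]))
# fit without FL
A=np.array([(52.5,77),(52.5,77),(52.5,-77),(52.5,-77),(-54.5,-77),(-54.5,-77)])/1000
B=np.array([[.59127,-.20225],[.59357,-.20542],[.55637,-.3503],[.5583,-.35182],[.44752,-.32084],[.45515,-.32342]])
ca,cb=A.mean(0),B.mean(0);H=(A-ca).T@(B-cb)
th=np.arctan2(H[0,1]-H[1,0],H[0,0]+H[1,1]);q,r=np.cos(th),np.sin(th);Rm=np.array([[q,-r],[r,q]])
t=cb-Rm@ca;print(t,th); print((B-(A@Rm.T+t))*1000)
def W(x,y,z): p=Rm@[x,y]+t; return [*p,z]
print(W(-.0425,0,.201),W(.071,.148,.115))
for h in (0,):
  print(plan(W(-.0425-0.05,0,.36),th))
E
```

```text
[[-0.     0.97   0.242]
 [ 0.001  0.242 -0.97 ]
 [-1.     0.    -0.001]]
[[ 0.001  0.274 -0.962]
 [ 0.001  0.962  0.274]
 [ 1.    -0.001  0.   ]] [-0.14339106  0.06997914 -0.00049188]
[ 0.52388899 -0.26325647] -0.2552415366646356
[[-2.85900724 -0.24375146]
 [-0.55900724 -3.41375146]
 [ 1.12277838  0.71700905]
 [ 3.05277838 -0.80299095]
 [-4.19377114  3.16174241]
 [ 3.43622886  0.58174241]]
[np.float64(0.4827658920413673), np.float64(-0.25252611168762384), 0.201] [np.float64(0.6299556685999184), np.float64(-0.13797734619168409), 0.115]
(array([-12.89,  36.33, -26.2 ]), np.float64(-1.071))
```

```bash
python3 - <<'E'
from h import *
import pickle
cs=pickle.load(open("c0.pkl","rb")); a,b=cs["scene"],cs["side"]
crop(b["pixels"],270,70,420,220,4,"pics/si2.png")
S=lambda x,y:(270+x/4-.4,130+y/4-.4)
D=lambda x,y:(260+x/4-.4,130+y/4-.4)
th=-.2552;t=np.array([.5239,-.2633]);q,r=np.cos(th),np.sin(th);Rm=np.array([[q,-r],[r,q]])
P=tri([ray(a,S(553,345)),ray(b,D(365,166))]);print(P,Rm.T@(P[:2]-t))
for z in(.02,):
  for uv in((475,250),(553,345)):
    P=onz(a,S(*uv),z);print(P,Rm.T@(P[:2]-t))
E
```

```text
[ 0.61572303 -0.01457906  0.02053851] [0.02606229 0.26384528]
[ 0.51416617 -0.01288753  0.02      ] [-0.07263244  0.23984512]
[ 0.6142715  -0.01300644  0.02      ] [0.02426078 0.26500055]
```

View pics/si2.png

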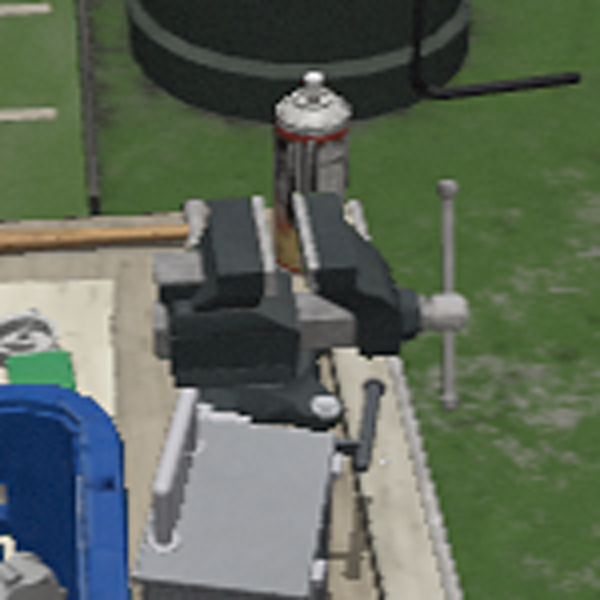

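```bash
python3 - <<'E'
from h import *
import pickle
cs=pickle.load(open("c0.pkl","rb")); a,b=cs["scene"],cs["side"]
S=lambda x,y:(270+x/4-.4,130+y/4-.4)
D=lambda x,y:(270+x/4-.4,70+y/4-.4)
th=-.2552;t=np.array([.5239,-.2633]);q,r=np.cos(th),np.sin(th);Rm=np.array([[q,-r],[r,q]])
for s,d in(((545,185),(272,268)),((580,215),(318,270)),((665,135),(260,198)),((610,260),(355,270)),((700,365),(445,312)),((658,458),(447,402))):
  A,B=ray(a,S(*s)),ray(b,D(*d));P=tri([A,B]);print(P,Rm.T@(P[:2]-t), np.linalg.norm(np.cross(P-A[0],A[1])))
E
```

```text
[ 0.57125182 -0.01565043  0.15991378] [-0.01669817  0.25158234] 0.0003236267453100592
[ 0.60479202 -0.01152236  0.15614596] [0.01471368 0.26404357] 0.0037326956090005586
[0.57289298 0.08620371 0.15533121] [-0.04082211  0.35055201] 4.862047555950949e-05
[ 0.63657326 -0.00748535  0.14694998] [0.04444651 0.27597266] 0.0004146078067651966
[0.71264575 0.02212232 0.08609923] [0.1105811  0.32382507] 0.006540065143804448
[7.21526624e-01 3.76769574e-03 5.19914299e-04] [0.12380777 0.30830678] 0.0011745374475185882
```

>>> arm_command([
  [[-8,0,0,0],[-12,4,-3,-0.12],[-13,8,-6,-0.24],[-13,12,-9,-0.36],[-13,16,-12,-0.48],[-13,20,-15,-0.6],[-13,24,-18,-0.72],[-13,28,-21,-0.84],[-13,32,-24,-0.96],[-13,36,-26.5,-1.07],[-13,36,-26.5,-1.07],[-13,36,-26.5,-1.07]],
])

```text
t: 1.3
eef_pos: [0.4195, -0.2496, 0.3614]
tcp_rot: [0.702, 0.09, 0.701, -0.09]
contact_force: [0.9, -1.0, -0.4]
opening: 0.0851
```

```bash
python3 - <<'E'
from h import *
from workcell import optics
import pickle
s=sense();print(s["t"],s["eef_pos"],s["joint_positions"].round(3),s["contact_force"],s["joint_velocities"].round(3)); print(rot(s["tcp_rot"]).round(3))
w=optics.camera("wrist");cv2.imwrite("pics/w1.png",w["pixels"]);pickle.dump(w,open("w1.pkl","wb"))
E
```

```text
1.3 [ 0.41951748 -0.24960608  0.36136564] [-0.606 -0.14   1.224 -0.     2.057 -0.351] [ 0.91440406 -1.00237702 -0.37154416] [ 1.03   0.189 -0.176  0.    -0.011  1.038]
[[ 0.001  0.253  0.968]
 [-0.001  0.968 -0.253]
 [-1.    -0.     0.001]]
```

View pics/w1.png

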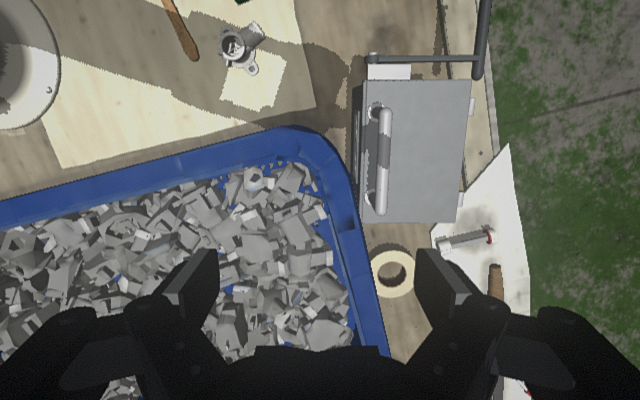

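>>> arm_command([
  [[1,-1,2,0],[3,-2,5,0],[4,-2.7,6.2,0],[4,-2.7,6.2,0],[4,-2.7,6.2,0],[4,-2.7,6.2,0]],
])

```text
t: 1.85
eef_pos: [0.4713, -0.2932, 0.3222]
tcp_rot: [0.702, 0.09, 0.701, -0.09]
contact_force: [0.0, 0.7, -0.0]
opening: 0.0854
```

```bash
python3 - <<'E'
from h import *
from workcell import optics
import pickle
s=sense();print(s["t"],s["eef_pos"],s["joint_positions"].round(3),s["contact_force"],s["joint_velocities"].round(3)); print(rot(s["tcp_rot"]).round(3))
w=optics.camera("wrist");cv2.imwrite("pics/w2.png",w["pixels"]);pickle.dump(w,open("w2.pkl","wb"))
E
```

```text
1.85 [ 0.47130044 -0.29317142  0.32217212] [-0.618  0.007  1.155  0.     1.979 -0.361] [ 0.02333536  0.70069431 -0.03851982] [-0.    -0.025 -0.011  0.001 -0.002  0.001]
[[ 0.001  0.254  0.967]
 [-0.     0.967 -0.254]
 [-1.    -0.     0.001]]
```

View pics/w2.png

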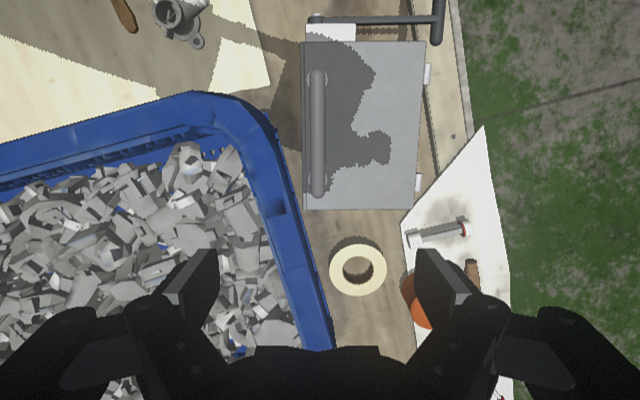

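```bash
python3 - <<'E'
from h import *
import pickle
w=pickle.load(open("w2.pkl","rb"))
loc={"RL":(52.5,77),"RR":(52.5,-77),"FR":(-54.5,-77),"FL":(-54.5,77)}
uv={"FL":(301.5,41),"RL":(425.5,40.5),"RR":(411.5,209.5),"FR":(303,208)}
A=np.array([loc[k] for k in uv])/1000;B=np.array([onz(w,uv[k],.156)[:2] for k in uv])
ca,cb=A.mean(0),B.mean(0);H=(A-ca).T@(B-cb)
th=np.arctan2(H[0,1]-H[1,0],H[0,0]+H[1,1]);q,r=np.cos(th),np.sin(th);Rm=np.array([[q,-r],[r,q]])
t=cb-Rm@ca;print(t,th); print((B-(A@Rm.T+t))*1000)
for u in((317.5,69),(317.5,198)):
  P=onz(w,u,.201);print(P,Rm.T@(P[:2]-t))
for u in((312,19),(438,20)):
  P=onz(w,u,.115);print(P,Rm.T@(P[:2]-t))
E
```

```text
[ 0.52272244 -0.26107545] -0.25798741906733985
[[-0.39538151 -0.92589699]
 [-0.15392203 -0.28262181]
 [ 0.38890153 -0.11100626]
 [ 0.16040201  1.31952506]]
[ 0.4957762  -0.20285705  0.201     ] [-0.04090802  0.04941675]
[ 0.4702204  -0.30103136  0.201     ] [-0.04057036 -0.05202869]
[ 0.50422767 -0.15065923  0.115     ] [-0.04605374  0.10204338]
[ 0.62137984 -0.18212683  0.115     ] [0.07524981 0.10150681]
```

```bash
cat >> h.py <<'E'
TH=-.258; TB=np.array([.5227,-.2611]); _q,_r=np.cos(TH),np.sin(TH); RB=np.array([[_q,-_r],[_r,_q]])
def W(x,y,z): return np.array([*(RB@[x,y]+TB),z])
def toB(P): return np.array([*(RB.T@(np.array(P)[:2]-TB)),P[2]])
def hand(a): return np.array([.0525-.095*np.cos(a)+.051*np.sin(a),0,.15+.095*np.sin(a)+.051*np.cos(a)])
E
python3 - <<'E'
from h import *
print(plan(W(-.0425,0,.235),TH),plan(W(-.0425,0,.182),TH))
print(plan(W(-.0415,0,.182),TH))
E
```

```text
(array([ 8.78,  4.42, -0.11]), np.float64(0.002)) (array([14.08,  4.42, -0.12]), np.float64(0.002))
(array([14.08,  4.42, -0.02]), np.float64(0.002))
```

>>> arm_command([
  [[2.5,2,0,0],[5,4.4,0,0],[8,4.4,0,0],[8.8,4.4,0,0],[8.8,4.4,0,0],[8.8,4.4,0,0]],
], jaw=0.4)

```text
t: 2.4
eef_pos: [0.4827, -0.2511, 0.2349]
tcp_rot: [0.702, 0.09, 0.701, -0.091]
contact_force: [-0.4, 0.3, 1.2]
opening: 0.0342
```

```bash
python3 - <<'E'
from h import *
from workcell import optics
import pickle
s=sense();print(s["t"],toB(s["eef_pos"]),s["contact_force"],s["opening"])
w=optics.camera("wrist");cv2.imwrite("pics/w3.png",w["pixels"]);pickle.dump(w,open("w3.pkl","wb"))
a=optics.camera("side");crop(a["pixels"],220,90,420,240,4,"pics/si3.png")
E
```

```text
2.4 [-0.04122757 -0.00054235  0.23485366] [-0.41599288  0.27665363  1.24031476] 0.03423486671823042
```

View pics/w3.png

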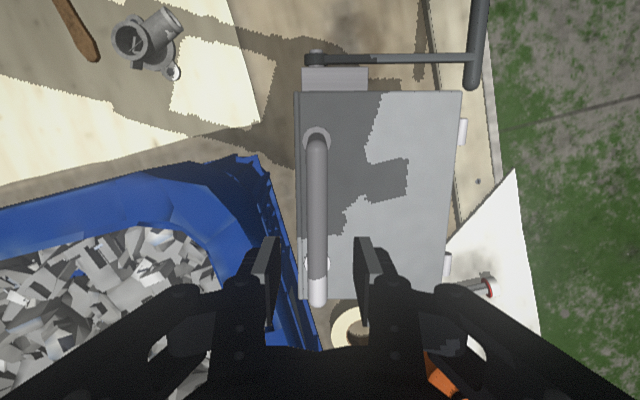

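View pics/si3.png

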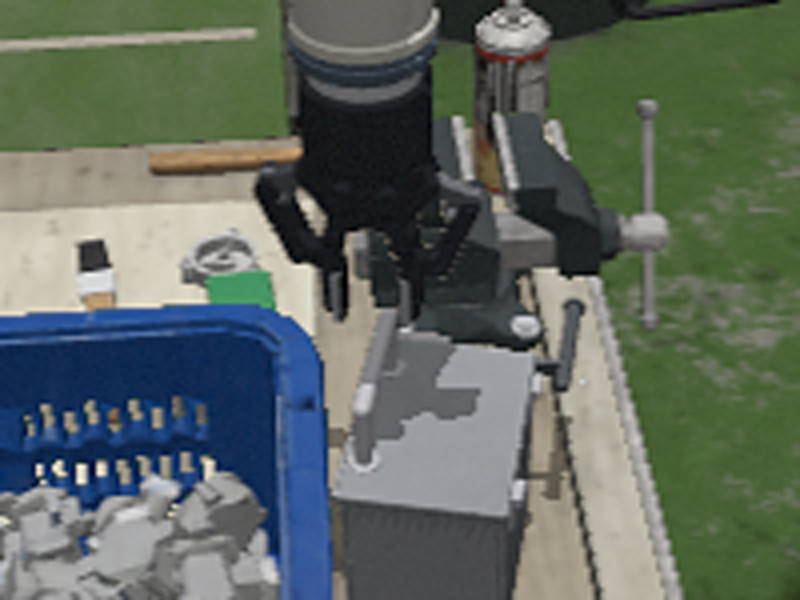

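>>> arm_command([
  [[2,0,0,0],[4,0,0,0],[5.3,0,0,0],[5.3,0,0,0],[5.3,0,0,0]],
])

```text
t: 2.92
eef_pos: [0.4829, -0.251, 0.1805]
tcp_rot: [0.701, 0.09, 0.701, -0.09]
contact_force: [-0.1, -0.7, 0.2]
opening: 0.0342
```

>>> arm_command([
  [[0,0,0,0],[0,0,0,0],[0,0,0,0],[0,0,0,0],[0,0,0,0],[0,0,0,0]],
], jaw=0.0)

```text
t: 3.42
eef_pos: [0.483, -0.251, 0.1821]
tcp_rot: [0.702, 0.09, 0.701, -0.091]
contact_force: [-3.7, 0.3, 5.9]
opening: 0.0098
```

```bash
python3 - <<'E'
from h import *
s=sense();e=toB(s["eef_pos"]);print(s["t"],e,s["contact_force"],s["torque"],s["opening"])
# grasp point with bar: assume at hand(0) relative offset
h0=hand(0)
for a in np.linspace(0,1.72,22):
    d=hand(a)-h0; print(round(a,2),"tool x,z cm",(-d[2]*100).round(2),(d[0]*100).round(2))
E
```

```text
3.4167 [-0.04094222 -0.00039981  0.18207187] [-3.67109257  0.26724655  5.91892175] [0.17762271 0.61941252 0.01128009] 0.009771671329655974
0.0 tool x,z cm -0.0 0.0
0.08 tool x,z cm -0.76 0.45
0.16 tool x,z cm -1.48 0.96
0.25 tool x,z cm -2.16 1.53
0.33 tool x,z cm -2.79 2.15
0.41 tool x,z cm -3.36 2.82
0.49 tool x,z cm -3.88 3.53
0.57 tool x,z cm -4.34 4.29
0.66 tool x,z cm -4.73 5.08
0.74 tool x,z cm -5.06 5.89
0.82 tool x,z cm -5.32 6.74
0.9 tool x,z cm -5.51 7.6
0.98 tool x,z cm -5.63 8.47
1.06 tool x,z cm -5.68 9.36
1.15 tool x,z cm -5.66 10.24
1.23 tool x,z cm -5.56 11.12
1.31 tool x,z cm -5.39 11.98
1.39 tool x,z cm -5.15 12.83
1.47 tool x,z cm -4.85 13.66
1.56 tool x,z cm -4.47 14.46
1.64 tool x,z cm -4.04 15.23
1.72 tool x,z cm -3.54 15.96
```

>>> arm_command([
  [[-0.4,0,0.2,0],[-0.8,0,0.45,0],[-1.5,0,0.95,0],[-2.15,0,1.55,0],[-2.8,0,2.15,0],[-3.35,0,2.8,0],[-3.9,0,3.55,0],[-4.35,0,4.3,0],[-4.75,0,5.1,0],[-5.05,0,5.9,0],[-5.3,0,6.75,0],[-5.5,0,7.6,0]],
])

```text
t: 4.42
eef_pos: [0.5565, -0.2699, 0.2392]
tcp_rot: [0.702, 0.09, 0.7, -0.091]
contact_force: [-7.4, 2.4, 10.0]
opening: 0.0095
```

```bash
python3 - <<'E'
from h import *
s=sense();e=toB(s["eef_pos"]);print(s["t"],e,s["contact_force"],s["torque"],s["opening"])
E
```

```text
4.4167 [3.49338493e-02 1.03864217e-04 2.39197274e-01] [-7.3726079   2.44266822  9.9643337 ] [0.57628195 1.71281419 0.1034057 ] 0.009547391084054141
```

>>> arm_command([
  [[-0.15,0,0.85,0],[-0.2,0,1.75,0],[-0.2,0,2.65,0],[-0.1,0,3.5,0],[0.05,0,4.4,0],[0.3,0,5.25,0],[0.6,0,6.05,0],[0.95,0,6.85,0],[1.4,0,7.6,0],[1.6,0,8.0,0],[1.75,0,8.2,0],[1.75,0,8.2,0]],
])

```text
t: 5.42
eef_pos: [0.6357, -0.2903, 0.2173]
tcp_rot: [0.701, 0.09, 0.702, -0.09]
contact_force: [-3.0, 3.0, 3.3]
opening: 0.0098
```

```bash
python3 - <<'E'
from h import *
from workcell import optics
s=sense();e=toB(s["eef_pos"]);print(s["t"],e,s["contact_force"],s["torque"],s["opening"])
a=optics.camera("side");crop(a["pixels"],260,60,420,220,3.7,"pics/si4.png")
a=optics.camera("scene");crop(a["pixels"],250,110,450,260,4,"pics/sc4.png")
print(hand(1.7),hand(1.6))
E
```

```text
5.4167 [0.11674049 0.00060309 0.21727566] [-2.9512728   3.03391059  3.31291358] [0.52953676 0.7656238  0.04427277] 0.009761035396054612
[0.11531513 0.         0.23763709] [0.10625221 0.         0.24347032]
```

View pics/si4.png

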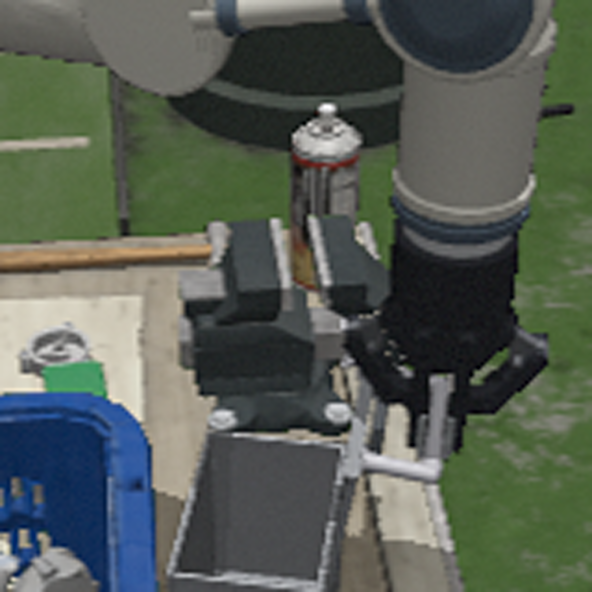

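View pics/sc4.png

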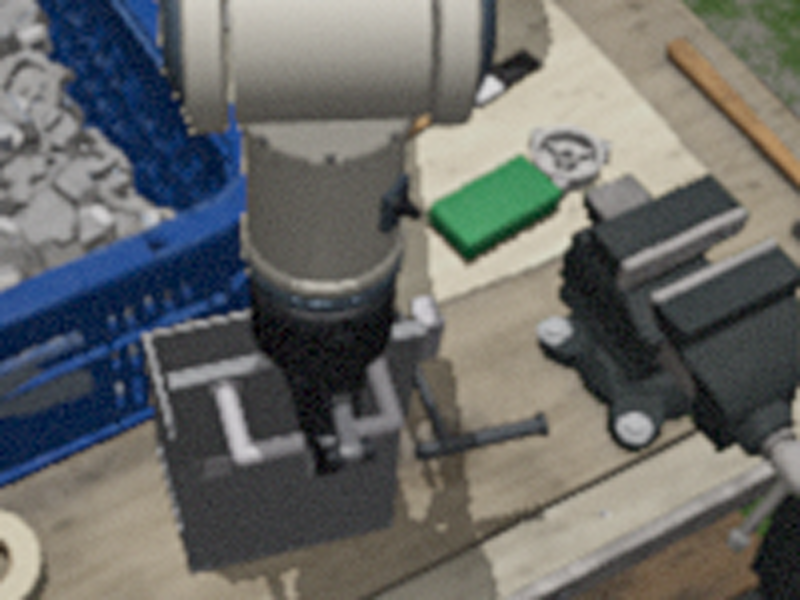

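>>> arm_command([
  [[0,0,0,0],[0,0,0,0],[0,0,0,0],[-0.5,0,0,0],[-2,0,0,0],[-5,0,0,0],[-8,0,0,0],[-10,0,0,0],[-10,2,-1,0],[-10,5,-2.5,0],[-10,8,-4,0],[-10,8,-4,0]],
], jaw=0.4)

```text
t: 6.52
eef_pos: [0.617, -0.1983, 0.3191]
tcp_rot: [0.702, 0.089, 0.701, -0.088]
contact_force: [-0.5, -0.1, -0.6]
opening: 0.0341
```

```bash
python3 - <<'E'
from h import *
from workcell import optics
import pickle
s=sense();e=toB(s["eef_pos"]);print(s["t"],e,s["contact_force"],s["opening"],s["joint_positions"].round(2))
print(plan(W(.071,.148,.2),TH))
w=optics.camera("wrist");cv2.imwrite("pics/w5.png",w["pixels"]);pickle.dump(w,open("w5.pkl","wb"))
E
```

```text
6.5167 [0.07517165 0.0848194  0.31914842] [-0.50724859 -0.14831233 -0.59941848] 0.03410237087089283 [-0.36  0.27  0.88  0.    2.   -0.11]
(array([11.93,  6.3 , -0.39]), np.float64(0.007))
```

View pics/w5.png

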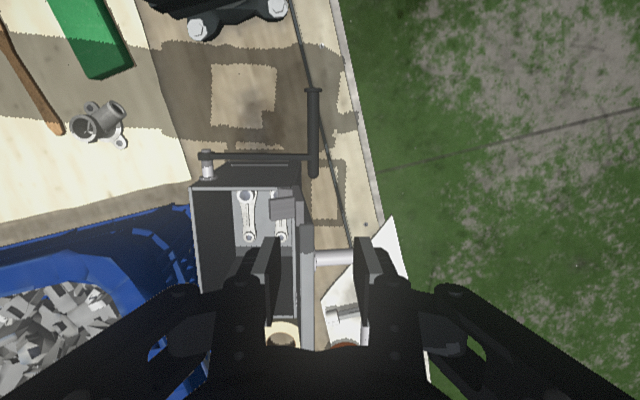

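```bash
python3 - <<'E'
from h import *
import pickle
w=pickle.load(open("w5.pkl","rb"))
for u in((313.5,95),(313.5,170),(205,155),(314,90)): print(toB(onz(w,u,.115)))
E
```

```text
[0.07183865 0.16146509 0.115     ]
[0.07222723 0.08426197 0.115     ]
[-0.0430484   0.09962864  0.115     ]
[0.07231824 0.16629078 0.115     ]
```

>>> arm_command([
  [[0,3,-0.2,0],[2,6.3,-0.35,0.007],[5,6.3,-0.35,0.007],[8,6.3,-0.35,0.007],[11,6.3,-0.35,0.007],[14,6.3,-0.35,0.007],[17,6.3,-0.35,0.007],[19.5,6.3,-0.35,0.007],[21.5,6.3,-0.35,0.007],[22.3,6.3,-0.35,0.007],[22.3,6.3,-0.35,0.007],[22.3,6.3,-0.35,0.007]],
])

```text
t: 7.57
eef_pos: [0.6303, -0.1421, 0.0952]
tcp_rot: [0.701, 0.093, 0.701, -0.093]
contact_force: [0.1, 0.4, 0.9]
opening: 0.0339
```

```bash
python3 - <<'E'
from h import *
from workcell import optics
s=sense();e=toB(s["eef_pos"]);print(s["t"],e,s["contact_force"],s["opening"],s["joint_positions"].round(2))
w=optics.camera("wrist");cv2.imwrite("pics/w6.png",w["pixels"])
E
```

```text
7.5667 [0.07365437 0.14254173 0.09524548] [0.10135098 0.42098201 0.8538828 ] 0.03392125843902269 [-0.27  0.23  1.32 -0.    1.59 -0.01]
```

View pics/w6.png

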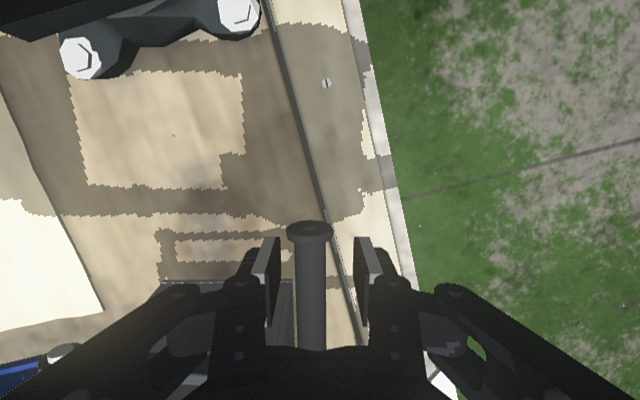

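>>> arm_command([
  [[0,0.4,-0.15,0],[0,0.4,-0.15,0],[0,0.4,-0.15,0]],
])

```text
t: 7.87
eef_pos: [0.6302, -0.137, 0.0962]
tcp_rot: [0.702, 0.092, 0.7, -0.093]
contact_force: [-0.5, -0.4, 0.6]
opening: 0.0344
```

>>> arm_command([
  [[0,0,0,0],[0,0,0,0],[0,0,0,0],[0,0,0,0],[0,0,0,0]],
], jaw=0.0)

```text
t: 8.28
eef_pos: [0.6292, -0.137, 0.0943]
tcp_rot: [0.701, 0.093, 0.701, -0.093]
contact_force: [-2.8, 1.3, 0.2]
opening: 0.0105
```

```bash
python3 - <<'E'
from h import *
s=sense();e=toB(s["eef_pos"]);print(s["t"],e,s["contact_force"],s["torque"],s["opening"])
for a in np.linspace(0,1.168,13):
    print(round(a,3),"x",round(-11.35*np.sin(a),2),"z",round(-11.35*(1-np.cos(a)),2))
E
```

```text
8.2833 [0.07127996 0.14716686 0.09434645] [-2.84304255  1.34632392  0.2114447 ] [0.16232787 0.40864019 0.17931245] 0.010457322867463884
0.0 x -0.0 z -0.0
0.097 x -1.1 z -0.05
0.195 x -2.2 z -0.21
0.292 x -3.27 z -0.48
0.389 x -4.31 z -0.85
0.487 x -5.31 z -1.32
0.584 x -6.26 z -1.88
0.681 x -7.15 z -2.53
0.779 x -7.97 z -3.27
0.876 x -8.72 z -4.08
0.973 x -9.38 z -4.97
1.071 x -9.96 z -5.91
1.168 x -10.44 z -6.9
```

>>> arm_command([
  [[-0.6,0,0,0],[-1.3,0,-0.1,0],[-2.2,0,-0.2,0],[-3.3,0,-0.5,0],[-4.3,0,-0.85,0],[-5.3,0,-1.3,0],[-6.25,0,-1.9,0],[-7.15,0,-2.55,0],[-8,0,-3.25,0],[-8.7,0,-4.1,0],[-9.4,0,-5,0],[-9.95,0,-5.9,0]],
])

```text
t: 9.28
eef_pos: [0.571, -0.122, 0.1932]
tcp_rot: [0.7, 0.093, 0.702, -0.093]
contact_force: [-4.6, -3.9, -13.4]
opening: 0.01
```

```bash
python3 - <<'E'
from h import *
s=sense();e=toB(s["eef_pos"]);print(s["t"],e,s["contact_force"],s["torque"],s["opening"])
E
```

```text
9.2833 [0.01119721 0.14682133 0.19315492] [ -4.63580666  -3.93523889 -13.44208432] [-0.44617773  0.86677539  0.14167828] 0.010046227864670567
```

>>> arm_command([
  [[-0.25,0,-0.5,0],[-0.5,0,-1.0,0],[-0.6,0,-1.25,0],[-0.6,0,-1.25,0],[-0.6,0,-1.25,0]],
])

```text
t: 9.7
eef_pos: [0.5619, -0.1197, 0.1984]
tcp_rot: [0.702, 0.093, 0.7, -0.093]
contact_force: [8.4, -6.7, -17.5]
opening: 0.0102
```

```bash
python3 - <<'E'
from h import *
from workcell import optics
s=sense();e=toB(s["eef_pos"]);print(s["t"],e,s["contact_force"],s["torque"],s["opening"])
a=optics.camera("side");crop(a["pixels"],260,60,420,220,3.7,"pics/si7.png")
a=optics.camera("scene");crop(a["pixels"],250,110,450,260,4,"pics/sc7.png")
E
```

```text
9.7 [0.00178667 0.14675249 0.19837447] [  8.42777717  -6.66830254 -17.51399544] [-0.82242855 -1.18588578  0.16717106] 0.010223336328712425
```

View pics/si7.png

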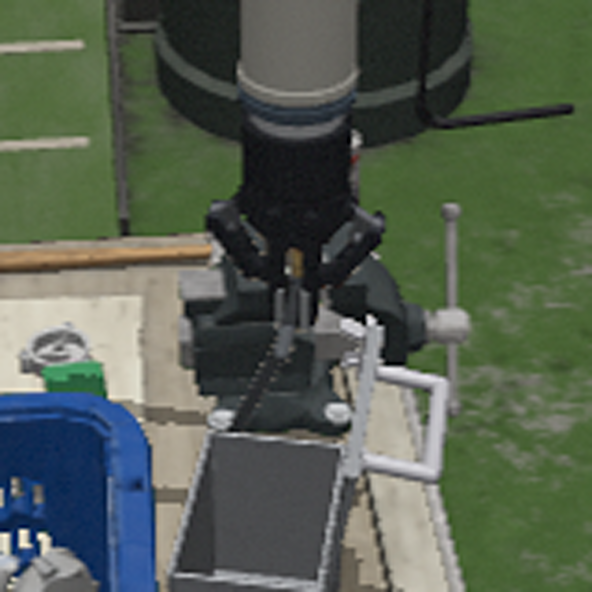

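View pics/sc7.png

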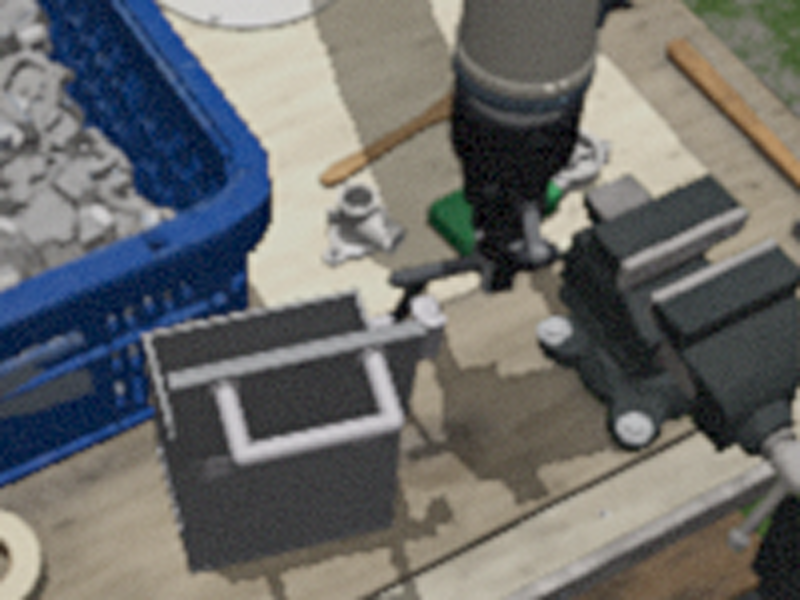

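>>> arm_command([
  [[0,0,0,0],[0,0,0,0],[0,0,0,0],[-1,0,0,0],[-3,0,0,0],[-6,0,0,0],[-9,0,0,0],[-11,0,0,0],[-11,-2,2,0],[-11,-5,4.5,0],[-11,-8,7,0],[-11,-8,7,0]],
], jaw=0.4)

```text
t: 10.8
eef_pos: [0.6087, -0.2195, 0.3076]
tcp_rot: [0.7, 0.094, 0.702, -0.095]
contact_force: [0.4, -0.9, -1.8]
opening: 0.0342
```

```bash
python3 - <<'E'
from h import *
from workcell import optics
import pickle
s=sense();e=toB(s["eef_pos"]);print(s["t"],e,s["contact_force"],s["torque"],s["opening"])
a=optics.camera("side");crop(a["pixels"],260,60,420,220,3.7,"pics/si8.png");pickle.dump(a,open("s8.pkl","wb"))
a=optics.camera("scene");crop(a["pixels"],250,110,450,260,4,"pics/sc8.png");pickle.dump(a,open("a8.pkl","wb"))
w=optics.camera("wrist");cv2.imwrite("pics/w8.png",w["pixels"]);pickle.dump(w,open("w8.pkl","wb"))
s=sense();e=toB(s["eef_pos"]);print(s["t"],e,s["joint_velocities"])
E
```

```text
10.8 [0.07257997 0.06216319 0.30755698] [ 0.39791583 -0.85636628 -1.84490048] [-0.05195764 -0.01488972  0.01798297] 0.034229010818444906
10.95 [0.06991643 0.0670215  0.31091656] [ 0.02133662 -0.04169792  0.01309576  0.00274315 -0.00189921  0.00126796]
```

View pics/si8.png

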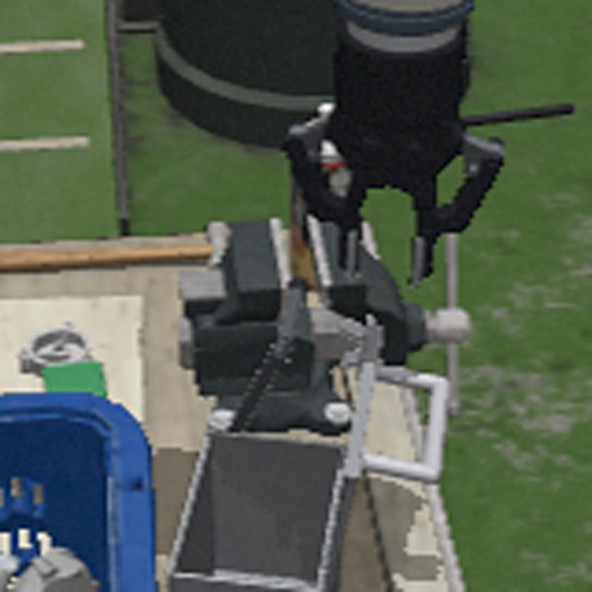

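View pics/sc8.png

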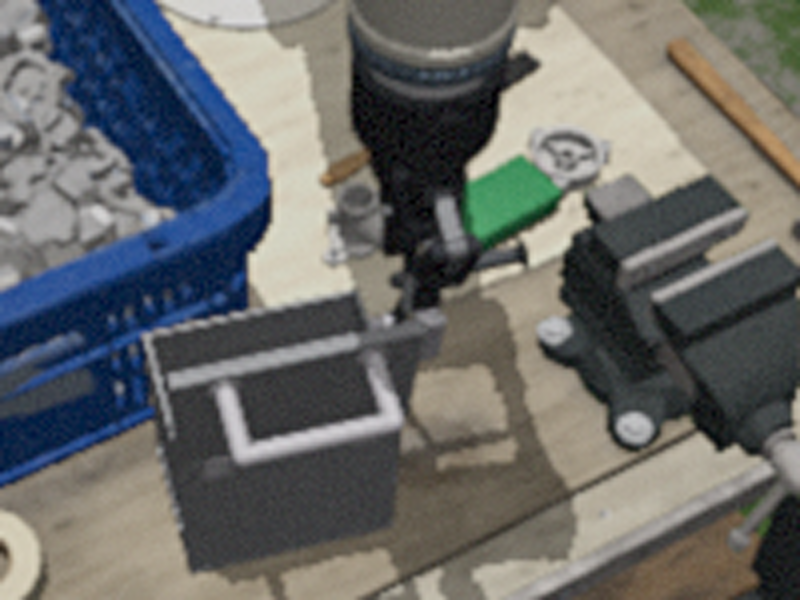

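View pics/w8.png

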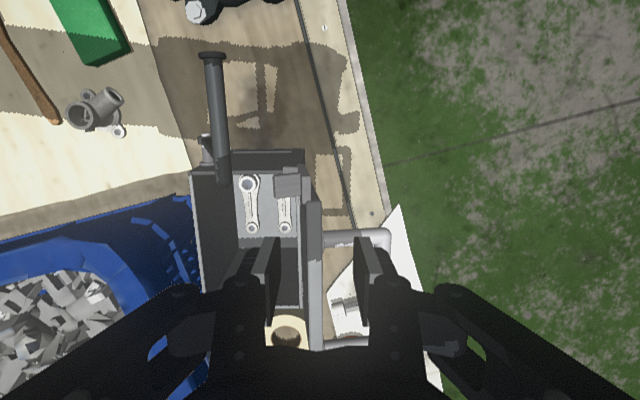

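```bash
python3 - <<'E'
from h import *
import pickle
w=pickle.load(open("w8.pkl","rb"))
for u in((211,60),(216,115),(222,175)): print(toB(onz(w,u,.2194)))
print(toB(onz(w,(387,245),.2376)))
s=sense();print(toB(s["eef_pos"]),plan(W(.1167,.0005,.2173),TH))
E
```

```text
[0.00108649 0.16293603 0.2194    ]
[0.0012185  0.12753149 0.2194    ]
[0.00177308 0.08512599 0.2194    ]
[0.12039479 0.03747527 0.2376    ]
[0.06991643 0.0670215  0.31091656] (array([ 9.36, -6.63,  4.71]), np.float64(-0.006))
```

>>> arm_command([
  [[0,-3,2,-0.006],[0,-6.6,4.7,-0.006],[0,-6.6,4.7,-0.006],[2,-6.6,4.7,-0.006],[4.5,-6.6,4.7,-0.006],[7,-6.6,4.7,-0.006],[8.5,-6.6,4.7,-0.006],[9.35,-6.6,4.7,-0.006],[9.35,-6.6,4.7,-0.006],[9.35,-6.6,4.7,-0.006],[9.35,-6.6,4.7,-0.006]],
])

```text
t: 11.87
eef_pos: [0.636, -0.2897, 0.2194]
tcp_rot: [0.703, 0.09, 0.7, -0.091]
contact_force: [1.0, -0.5, 0.2]
opening: 0.0342
```

```bash
python3 - <<'E'
from h import *
from workcell import optics
s=sense();e=toB(s["eef_pos"]);print(s["t"],e,s["contact_force"],s["opening"])
w=optics.camera("wrist");cv2.imwrite("pics/w9.png",w["pixels"])
E
```

```text
11.8667 [0.11685678 0.00130676 0.21944213] [ 1.01758378 -0.50633444  0.17532125] 0.03422908163482176
```

View pics/w9.png

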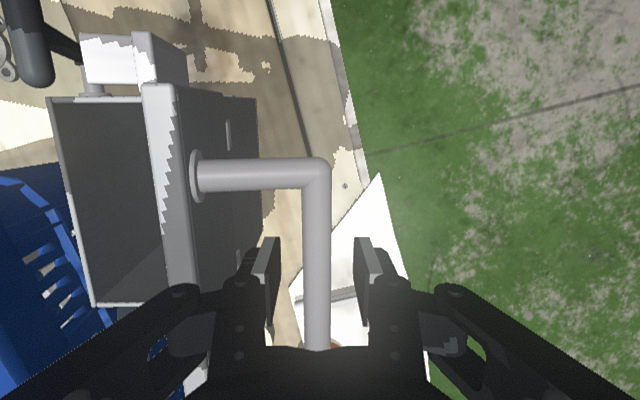

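>>> arm_command([
  [[0,0,0,0],[0,0,0,0],[0,0,0,0],[0,0,0,0],[0,0,0,0]],
], jaw=0.0)

```text
t: 12.33
eef_pos: [0.6359, -0.2901, 0.2181]
tcp_rot: [0.702, 0.09, 0.7, -0.091]
contact_force: [0.3, 1.5, 5.8]
opening: 0.0101
```

```bash
python3 - <<'E'
from h import *
s=sense();e=toB(s["eef_pos"]);print(s["t"],e,s["contact_force"],s["torque"],s["opening"])
h0=hand(1.7)
for a in (1.66,1.6,1.54,1.48,1.42,1.36,1.3,1.26,1.22,1.18,1.15,1.13,1.11,1.09,1.08,1.07,1.06,1.04):
    d=hand(a)-h0; print(a,"x,z",(-d[2]*100).round(2),(d[0]*100).round(2))
E
```

```text
12.3333 [0.1168521  0.00087831 0.21811171] [0.26783691 1.48890718 5.77030034] [-0.01809082 -0.00238192  0.12978538] 0.010097369190112546
1.66 x,z -0.24 -0.36
1.6 x,z -0.58 -0.91
1.54 x,z -0.89 -1.48
1.48 x,z -1.16 -2.06
1.42 x,z -1.39 -2.67
1.36 x,z -1.59 -3.28
1.3 x,z -1.75 -3.91
1.26 x,z -1.84 -4.33
1.22 x,z -1.91 -4.76
1.18 x,z -1.96 -5.18
1.15 x,z -1.99 -5.51
1.13 x,z -2.0 -5.72
1.11 x,z -2.01 -5.94
1.09 x,z -2.02 -6.15
1.08 x,z -2.02 -6.26
1.07 x,z -2.02 -6.37
1.06 x,z -2.02 -6.48
1.04 x,z -2.01 -6.69
```

>>> arm_command([
  [[-0.25,0,-0.35,0],[-0.6,0,-0.9,0],[-0.9,0,-1.5,0],[-1.15,0,-2.05,0],[-1.4,0,-2.65,0],[-1.6,0,-3.3,0],[-1.75,0,-3.9,0],[-1.85,0,-4.3,0],[-1.95,0,-4.75,0],[-2.0,0,-5.1,0],[-2.05,0,-5.3,0],[-2.05,0,-5.3,0]],
])

```text
t: 13.33
eef_pos: [0.5856, -0.2772, 0.2402]
tcp_rot: [0.704, 0.09, 0.699, -0.091]
contact_force: [4.3, -2.1, 8.4]
opening: 0.0103
```

```bash
python3 - <<'E'
from h import *
from workcell import optics
s=sense();e=toB(s["eef_pos"]);print(s["t"],e,s["contact_force"],s["torque"],s["opening"],hand(1.17))
a=optics.camera("side");crop(a["pixels"],260,60,420,220,3.7,"pics/si10.png")
w=optics.camera("wrist");cv2.imwrite("pics/w10.png",w["pixels"])
E
```

```text
13.3333 [0.06488835 0.00051399 0.24017003] [ 4.33706958 -2.13039777  8.35257219] [-0.35003503 -1.05142995  0.07644942] 0.010329179610295914 [0.06239387 0.         0.25736904]
```

View pics/si10.png

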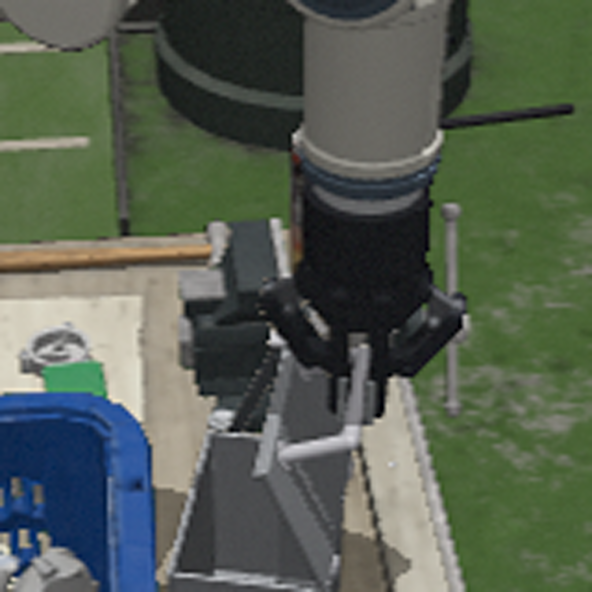

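View pics/w10.png

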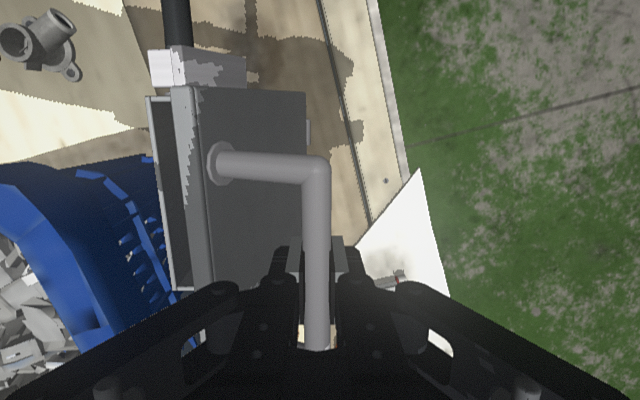

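>>> arm_command([
  [[0,0,-0.1,0],[-0.02,0,-0.2,0],[-0.03,0,-0.3,0],[-0.03,0,-0.4,0],[-0.03,0,-0.5,0],[-0.03,0,-0.6,0],[-0.03,0,-0.7,0],[-0.03,0,-0.75,0],[-0.03,0,-0.8,0],[-0.03,0,-0.85,0],[-0.03,0,-0.85,0],[-0.03,0,-0.85,0]],
])

```text
t: 14.43
eef_pos: [0.5776, -0.2751, 0.2411]
tcp_rot: [0.704, 0.09, 0.698, -0.092]
contact_force: [2.6, -1.9, 10.5]
opening: 0.0101
```

```bash
python3 - <<'E'
from h import *
from workcell import optics
s=sense();e=toB(s["eef_pos"]);print(s["t"],e,s["contact_force"],s["torque"],s["opening"],hand(1.08))
w=optics.camera("wrist");cv2.imwrite("pics/w11.png",w["pixels"])
E
```

```text
14.4333 [0.05668674 0.00045033 0.24114126] [ 2.58188271 -1.89520064 10.47862827] [-0.32017987 -0.9776565   0.04862661] 0.010118373716526111 [0.05270365 0.         0.25782374]
```

View pics/w11.png

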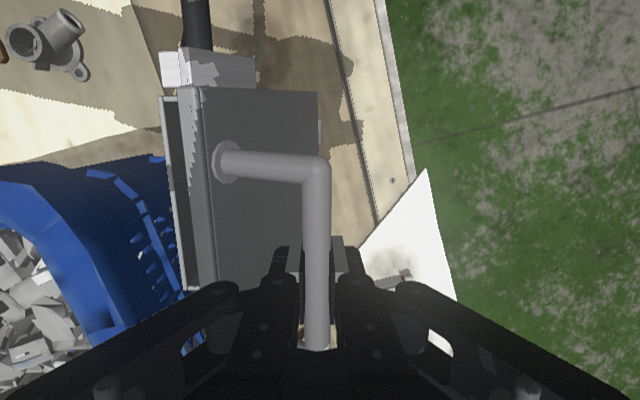

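>>> arm_command([
  [[0,0,-0.05,0],[0,0,-0.1,0],[0,0,-0.15,0],[0,0,-0.2,0],[0,0,-0.2,0],[0,0,-0.2,0]],
])

```text
t: 14.98
eef_pos: [0.5759, -0.2747, 0.2412]
tcp_rot: [0.704, 0.089, 0.698, -0.092]
contact_force: [4.3, -1.4, 11.1]
opening: 0.0101
```

```bash
python3 - <<'E'
from h import *
s=sense();e=toB(s["eef_pos"]);print(s["t"],e,s["contact_force"],s["torque"])
E
```

```text
14.9833 [0.0549015  0.00044816 0.24117587] [ 4.29613915 -1.35262424 11.10858268] [-0.41340411 -1.1375358   0.05791844]
```

>>> arm_command([
  [[0,0,-0.05,0],[0,0,-0.1,0],[0,0,-0.15,0],[0,0,-0.15,0],[0,0,-0.15,0]],
])

```text
t: 15.4
eef_pos: [0.5753, -0.2746, 0.2412]
tcp_rot: [0.705, 0.089, 0.697, -0.092]
contact_force: [7.7, -2.9, 9.8]
opening: 0.0099
```

```bash
python3 - <<'E'
from h import *
from workcell import optics
s=sense();e=toB(s["eef_pos"]);print(s["t"],e,s["contact_force"],s["torque"])
a=optics.camera("side");crop(a["pixels"],260,60,420,220,3.7,"pics/si12.png")
a=optics.camera("scene");crop(a["pixels"],250,110,450,260,4,"pics/sc12.png")
E
```

```text
15.4 [0.05430471 0.00041363 0.24121052] [ 7.73959883 -2.87325651  9.82837451] [-0.64250656 -1.74166139  0.02850949]
```

View pics/si12.png

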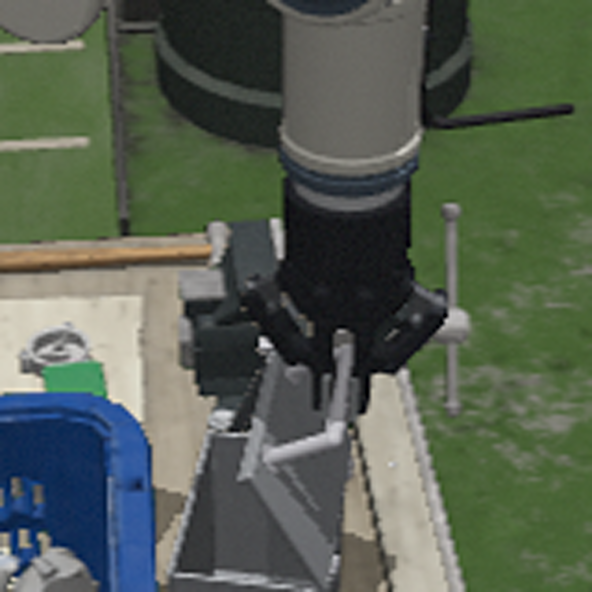

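View pics/sc12.png

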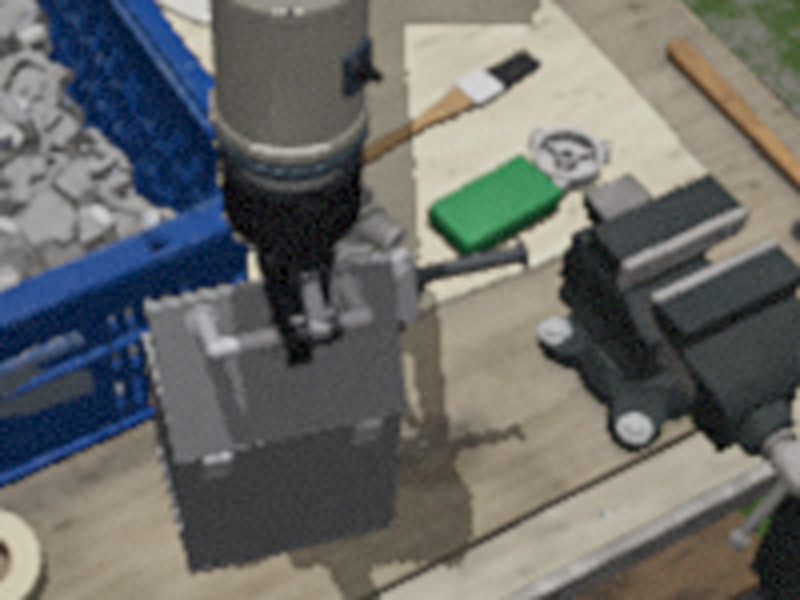

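>>> arm_command([
  [[0,0,-0.05,0],[0,0,-0.1,0],[0,0,-0.1,0]],
])

```text
t: 15.75
eef_pos: [0.5751, -0.2745, 0.2412]
tcp_rot: [0.706, 0.089, 0.697, -0.092]
contact_force: [11.8, -4.2, 8.0]
opening: 0.0101
```

```bash
python3 - <<'E'
from h import *
s=sense();e=toB(s["eef_pos"]);print(s["t"],e,s["contact_force"],s["torque"])
E
```

```text
15.75 [0.05408811 0.00038391 0.24120924] [11.79729815 -4.15486751  7.97074993] [-0.79861912 -2.31361797  0.07052465]
```

>>> arm_command([
  [[0,0,0.1,0],[0,0,0.1,0],[0,0,0.1,0]],
])

```text
t: 16.0
eef_pos: [0.5754, -0.2746, 0.2412]
tcp_rot: [0.705, 0.089, 0.697, -0.092]
contact_force: [6.8, -2.7, 9.8]
opening: 0.0101
```

>>> arm_command([
  [[0,0,0,0],[0,0,0,0],[0,0,0,0],[0,0,0,0],[0,0,0,0]],
], jaw=0.3)

```text
t: 16.42
eef_pos: [0.5723, -0.2733, 0.2363]
tcp_rot: [0.701, 0.091, 0.702, -0.09]
contact_force: [-0.1, 0.0, 0.4]
opening: 0.0255
```

```bash
python3 - <<'E'
from h import *
from workcell import optics
s=sense();e=toB(s["eef_pos"]);print(s["t"],e,s["contact_force"],s["torque"],s["opening"])
w=optics.camera("wrist");cv2.imwrite("pics/w13.png",w["pixels"])
E
```

```text
16.4167 [0.05109457 0.00086256 0.23632442] [-9.49534084e-02  2.02597833e-04  3.65202109e-01] [ 0.01087908  0.03530919 -0.01206764] 0.02546812466702257
```

View pics/w13.png

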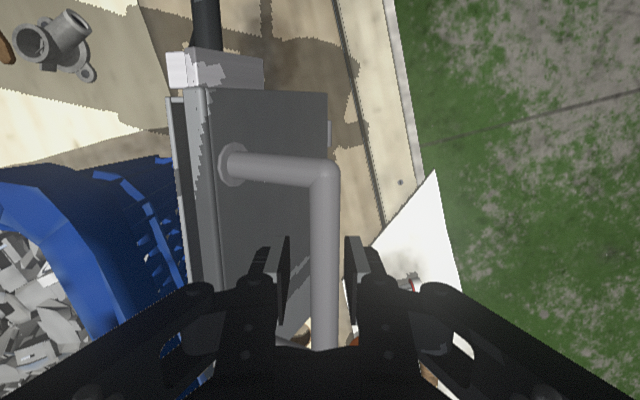

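>>> arm_command([
  [[0,0,0.2,0],[0,0,0.2,0],[-1,0,0.2,0],[-3,0,0.2,0],[-6,0,0.2,0],[-9,0,0.2,0],[-12,0,0.2,0],[-14,-2,0.2,0],[-14,-6,0.2,0],[-14,-9,0.2,0],[-14,-12,0.2,0],[-14,-12,0.2,0]],
])

```text
t: 17.47
eef_pos: [0.542, -0.395, 0.3765]
tcp_rot: [0.7, 0.092, 0.702, -0.093]
contact_force: [-0.0, -0.3, -0.7]
opening: 0.0253
```

>>> arm_command([
  [[0,0,0,0],[0,0,0,0],[0,0,0,0]],
])

```text
t: 17.72
eef_pos: [0.5444, -0.389, 0.3781]
tcp_rot: [0.702, 0.09, 0.701, -0.09]
contact_force: [0.2, 0.0, 0.5]
opening: 0.0258
```

```bash
python3 - <<'E'
from h import *
from workcell import optics
import pickle
s=sense();e=toB(s["eef_pos"]);print(s["t"],e,s["contact_force"])
b=optics.camera("side");crop(b["pixels"],260,60,420,220,3.7,"pics/si14.png");cv2.imwrite("pics/si14f.png",b["pixels"])
a=optics.camera("scene");crop(a["pixels"],250,110,450,260,4,"pics/sc14.png")
w=optics.camera("wrist");cv2.imwrite("pics/w14.png",w["pixels"]);pickle.dump(w,open("w14.pkl","wb"))
c0=pickle.load(open("c0.pkl","rb"))
def g(i):
    h=cv2.cvtColor(i,cv2.COLOR_BGR2HSV);m=cv2.inRange(h,(60,200,80),(75,255,255));x=cv2.moments(m[150:180,350:400] if 0 else m);return x["m10"]/x["m00"],x["m01"]/x["m00"],x["m00"]/255
print(g(c0["scene"]["pixels"]),g(a["pixels"]))
E
```

```text
17.7167 [ 0.05361229 -0.11809529  0.37814264] [0.22823095 0.04560956 0.45127675]Traceback (most recent call last):
  File "<stdin>", line 11, in <module>
  File "<stdin>", line 10, in g
ZeroDivisionError: float division by zero
```

View pics/si14.png

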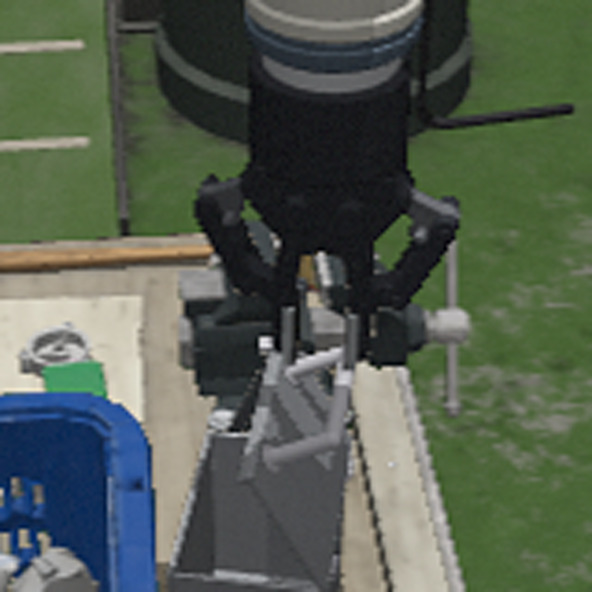

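View pics/sc14.png

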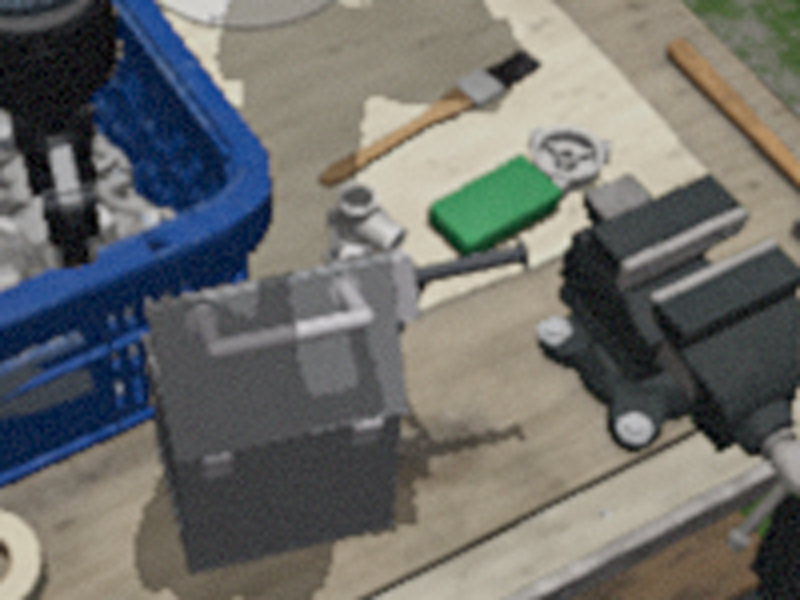

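View pics/w14.png

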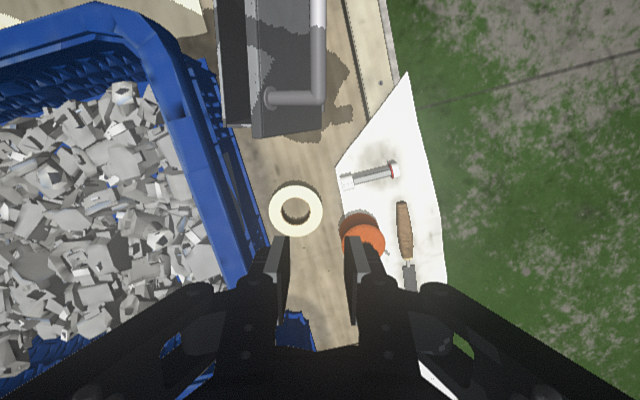

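```bash
python3 - <<'E'
from h import *
import pickle
w=pickle.load(open("w14.pkl","rb"))
print(toB(onz(w,(317,60),.2578)),hand(1.08))
from workcell import optics
c0=pickle.load(open("c0.pkl","rb"));a=optics.camera("scene")
d=cv2.absdiff(c0["scene"]["pixels"],a["pixels"]).max(2)
g=lambda i:np.argwhere((i[...,1].astype(int)>i[...,0]+50)&(i[...,1].astype(int)>i[...,2]+70)).mean(0)
print(g(c0["scene"]["pixels"][140:180,350:400]),g(a["pixels"][140:180,350:400]))
for n,(x0,y0,x1,y1) in dict(tape=(225,235,262,270),plug=(258,262,290,305)).items(): print(n,(d[y0:y1,x0:x1]>60).sum())
b=optics.camera("side")
d=cv2.absdiff(c0["side"]["pixels"],b["pixels"]).max(2)
for n,(x0,y0,x1,y1) in dict(tape=(303,277,345,318),plug=(352,272,396,297)).items(): print(n,(d[y0:y1,x0:x1]>60).sum())
E
```

```text
[ 0.05381677 -0.01806653  0.2578    ] [0.05270365 0.         0.25782374]
[19.86440678 23.31638418] [19.76651982 23.5814978 ]
tape 0
plug 0
tape 0
plug 0
```

```bash
python3 -c "
from workcell import ticket,sense
print(sense()['t'],ticket.job_done())"
```

```text
the job is handed in; nothing more can be done
17.9667 None
```

The bin is ready for reaching in: the lid is propped on the raised stay with the pin in its catch, and I handed the job in at about 18 s (limit 54 s).

**What I did:** I lifted the lid back to about 1.70 rad by its handle and let go, and it stayed back. I then swung the stay up until its stop pushed back with about 16 N. Last, I took hold of the handle again and let the lid down in small steps until the catch met the pin at about 1.08 rad. Contact was stiff at about 12 N, and I backed that off before letting go.

**Last checks:**
- **Stay:** seen from the wrist camera just after I let it go, the pin lay within 1 mm of its fully raised position.
- **Lid:** after release the tool felt no load. The wrist camera then put the handle within 1.1 mm of its propped position, and the scene camera showed the pin in the catch.
- **Bystanders:** the tape roll and plug gauge showed no change in two views. The sanding block was within 0.3 px of where it started.

**Readings that were off:**
- When I first lowered to the pin, the tool was 5 mm short sideways, so I corrected it before gripping.
- While the lid was on its arc the wrist showed steady 6–11 N upward forces, from a small mismatch between my path and the hinge.
- My first check of the sanding block failed because of a bad colour mask, so I redid it.

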